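Put the returned pipe fittings back in their stock bins

TASK

Four pipe fittings have come back to the stores bench: put each one into the empty front bay of the bin that already stocks its kind, galvanised steel in the blue bins and brass in the yellow ones, elbows with elbows and tees with tees. Leave each fitting lying flat on the floor of its bay, and do not shift the white reel or the wrench on the bench.

Things in the scene. Friction and masses are not known exactly. Their poses are not given: they have to be found in the camera images.
- steel_elbow: Silvery grey galvanised steel pipe elbow (L from above): arms along its own +x and +y; each end face is 33 mm from the centre. Loose, 0.2 kg, lying flat at any yaw, 34 mm high. Body 30 mm thick, collars (last 13 mm of each arm) 34 mm. Origin: where the axes cross, 17 mm up; z vertical. Grip from above along its own x near y = 0: from end face x = +33 mm to back x = -15 mm, 48 mm wide.
- steel_tee: Silvery grey galvanised steel pipe tee (T from above): run along its own y (to both sides), branch along +x; each end face is 33 mm from the centre. Loose, 0.2 kg, lying flat at any yaw, 34 mm high. Body 30 mm thick, collars (last 13 mm of each arm) 34 mm. Origin: where the axes cross, 17 mm up; z vertical. Grip from above along its own x near y = 0: from end face x = +33 mm to back x = -15 mm, 48 mm wide.
- brass_elbow: Yellow brass pipe elbow (L from above): arms along its own +x and +y; each end face is 33 mm from the centre. Loose, 0.2 kg, lying flat at any yaw, 34 mm high. Body 30 mm thick, collars (last 13 mm of each arm) 34 mm. Origin: where the axes cross, 17 mm up; z vertical. Grip from above along its own x near y = 0: from end face x = +33 mm to back x = -15 mm, 48 mm wide.
- brass_tee: Yellow brass pipe tee (T from above): run along its own y (to both sides), branch along +x; each end face is 33 mm from the centre. Loose, 0.2 kg, lying flat at any yaw, 34 mm high. Body 30 mm thick, collars (last 13 mm of each arm) 34 mm. Origin: where the axes cross, 17 mm up; z vertical. Grip from above along its own x near y = 0: from end face x = +33 mm to back x = -15 mm, 48 mm wide.
- bin_steel_elbow: Blue bin, fixed, stocking two steel elbows in its far (+x) compartment (74 mm long). Nearer the robot, its empty bay: 125 x 125 mm inside. Walls 4 mm thick, 30 mm high, 45 mm round the stock (stock no higher); 133 mm wide. Origin: under the bay's middle, at bench level; bay floor 4 mm higher. x, y along its walls; x points away from the robot within 0.12 rad.
- bin_steel_tee: Blue bin, fixed, stocking two steel tees in its far (+x) compartment (74 mm long). Nearer the robot, its empty bay: 125 x 125 mm inside. Walls 4 mm thick, 30 mm high, 45 mm round the stock (stock no higher); 133 mm wide. Origin: under the bay's middle, at bench level; bay floor 4 mm higher. x, y along its walls; x points away from the robot within 0.12 rad.
- bin_brass_elbow: Yellow bin, fixed, stocking two brass elbows in its far (+x) compartment (74 mm long). Nearer the robot, its empty bay: 125 x 125 mm inside. Walls 4 mm thick, 30 mm high, 45 mm round the stock (stock no higher); 133 mm wide. Origin: under the bay's middle, at bench level; bay floor 4 mm higher. x, y along its walls; x points away from the robot within 0.12 rad.
- bin_brass_tee: Yellow bin, fixed, stocking two brass tees in its far (+x) compartment (74 mm long). Nearer the robot, its empty bay: 125 x 125 mm inside. Walls 4 mm thick, 30 mm high, 45 mm round the stock (stock no higher); 133 mm wide. Origin: under the bay's middle, at bench level; bay floor 4 mm higher. x, y along its walls; x points away from the robot within 0.12 rad.
- reel: Bystander: loose white plastic ring-shaped reel, 44 mm outside diameter, 16 mm high, lying in the middle of the row of fittings. Origin: centre of its underside.
- wrench: Bystander: loose steel wrench, 200 mm long, lying roughly along x to the right of the fittings. Origin: near its middle, on the bench.

How it is judged (in metres and radians):
At the end, for the whole second after the job is handed in: Each of the four fittings is released and at rest in the empty bay of its own kind's bin, flat on the bay floor: its origin within 50 mm of the bay's middle along each of the bin's axes, less than 27 mm above the bin's underside (21 mm when flat), and its z axis within 0.2 rad of the vertical (x of steel_elbow in the frame of bin_steel_elbow between -0.05 and 0.05 m and y of steel_elbow in the frame of bin_steel_elbow between -0.05 and 0.05 m and z of steel_elbow in the frame of bin_steel_elbow below 0.027 m and angle between the z axis of steel_elbow and the z axis of bin_steel_elbow, either way round below 0.2 rad and linear speed of each of steel_elbow, steel_tee, brass_elbow, brass_tee below 0.02 m/s and angular speed of each of steel_elbow, steel_tee, brass_elbow, brass_tee below 0.2 rad/s and contact force between each of steel_elbow, steel_tee, brass_elbow, brass_tee and the fingers below 0.1 N and x of steel_tee in the frame of bin_steel_tee between -0.05 and 0.05 m and y of steel_tee in the frame of bin_steel_tee between -0.05 and 0.05 m and z of steel_tee in the frame of bin_steel_tee below 0.027 m and angle between the z axis of steel_tee and the z axis of bin_steel_tee, either way round below 0.2 rad and x of brass_elbow in the frame of bin_brass_elbow between -0.05 and 0.05 m and y of brass_elbow in the frame of bin_brass_elbow between -0.05 and 0.05 m and z of brass_elbow in the frame of bin_brass_elbow below 0.027 m and angle between the z axis of brass_elbow and the z axis of bin_brass_elbow, either way round below 0.2 rad and x of brass_tee in the frame of bin_brass_tee between -0.05 and 0.05 m and y of brass_tee in the frame of bin_brass_tee between -0.05 and 0.05 m and z of brass_tee in the frame of bin_brass_tee below 0.027 m and angle between the z axis of brass_tee and the z axis of bin_brass_tee, either way round below 0.2 rad); the robot touches nothing.
It fails at once if the reel is shifted by more than 20 mm (distance of reel from where it was at the start of the episode above 0.02 m).
It fails at once if the wrench is shifted by more than 20 mm (distance of wrench from where it was at the start of the episode above 0.02 m).
It also fails if it takes over 117 s, if anything falls off the work surface, if the arm or the gripper's body presses on something with over 40 N, if the wrist force passes 120 N, or if a joint passes its speed limit or range.

ROBOT

A 6-joint arm with a two-finger parallel gripper is mounted at the origin on the work surface. World frame = base frame: x ahead of the robot, y to its left, z up, the work surface at z = 0. Lengths are in m, angles in degrees, forces in N, time in s.
With the tool pointing down it reaches from about 0.3 to 0.75 m from the base axis. Payload 8.5 kg.
Tool frame: the origin (TCP) lies at the very end of the fingers, on their centre line; the grasp point (between the pads) lies 19 mm behind it (env.pinch_z is the distance from the TCP to the grasp point, in m); z points along the fingers, y is the line along which they close (so a half turn about z gives the same grasp; the last joint's range is limited). The gripper opens to 85 mm and grips with 20 to 120 N. Pads are 22 mm wide; open, the fingers measure 114 mm over their backs; the gripper's body (76 mm by 85 mm) begins 54 mm behind the grasp point. The pads swing forward as they close: fully open they stand 13 mm farther back than shut.
Start: joints at [-84.93, 21.807, 74.336, -0, 83.858, -12.336], TCP at [0.165, -0.525, 0.192] pointing down, gripper open.
Joint ranges: [-178.18, 178.18], [-50.72, 133.34], [12.68, 142.11], [-81.47, 261.47], [9.98, 163.14], [-165.26, 165.26]. Speed limits (degrees/s): [136.94, 136.94, 180, 180, 180, 180].

INTERFACE

Orientations are given as a 3x3 rotation matrix whose columns are the frame's x, y, z axes.
In Python, from rig import env, viewer gives the robot as it stands.
- The arm moves only by the tool drive_tool, never from a script. Its argument "series" is a list of rows, each a list of 3 entries, a list of its own where there are three numbers: the shift along the tool's x, y, z in m, then the turn about the tool's z in degrees, then the finger opening in m, from 0 to 0.0854. A call has 1 to 20 rows; each row is the pose to reach, as a shift and turn from the pose commanded when the call began, along the tool's axes at that moment; what a row does not reach only later rows make up. A row lasts 1/10 s, in which the tool goes at most 50 mm and 8.59 degrees, less where a joint would pass 70% of its speed; a pose out of reach is approached as far as the arm can. A call with a gripper value outside its range is refused whole. The fingers move at their own pace and stop on an object; "newtons" is the grip in N (left out, the last holds). Time passes only in rows, so rows that repeat a pose let the fingers close. It gives the time, the measured TCP pose, the force, the opening and the grip force at its end, in the units of the state.
- env.observe(): the state, without advancing time (a new reading comes with each control period).
- viewer.get_image(name): name is "side" or "top" or "wrist"; returns a dict with "img" (480x640x3 uint8, red, green, blue), "depth" (480x640 float32, m along the optical axis (not along the pixel's ray), 0 where there is no reading), "camera_matrix" (3x3 intrinsics, pixels), "rvec" (rotation vector, rad) and "tvec" (3), from world to camera coordinates, as OpenCV has them. Camera axes: x right, y down, z forward; pixel columns grow to the right and rows downward; lengths in m; the calibration is good to about 2 mm. A picture is of the moment at which its call begins.
- env.close_job(): hands the job in; it is judged then, once.
The state is a dict: "time_s": time; "q": joint angles; "qvel": joint speeds; "joint_efforts": joint torques, N m; "position": TCP position; "tool_rot": TCP orientation; "ft_force": force on the tool from outside, world axes, zero at the start; "wrist_torque": the same for the moment, N m; "grip_width": finger opening in m; "gripper_force": force on a finger pad.
Only numpy, scipy, OpenCV 4.12 (cv2) and the standard library are available. Lean on these libraries where they do the work, as an engineer would, in place of code of your own. Each camera call takes 0.05 s, during which the arm holds its last target. There are 200 camera calls.

## Working session

There is one attempt and no reset: what is moved stays moved. The work goes in short steps, Python scripts to look and compute and a tool call to move; the robot and the scene stay as the last step left them, time stands still between calls to the robot, and variables do not carry over. Pictures are saved under pics/ and viewed, at most 14 in all, crops included, and the job is handed in when it is done.

Besides the shell and the picture viewer there is one more tool, called after ">>>" in YAML: its name, and indented under it one key for each argument. drive_tool: Moves the arm, as the interface text tells. Its arguments: {"type":"object","properties":{"series":{"type":"array"},"newtons":{"type":"number"}},"required":["series"]}

```bash
mkdir -p pics; ls; cat > h.py <<'E'
import numpy as np, cv2
from rig import env, viewer
def grab(n, tag):
    d=viewer.get_image(n); cv2.imwrite(f'pics/{tag}.png', d['img'][:,:,::-1]); 
    np.savez(f'pics/{tag}.npz', **{k:np.asarray(v) for k,v in d.items()}); return d
def world(d):
    K=d['camera_matrix']; R=cv2.Rodrigues(np.asarray(d['rvec'],float))[0]; t=np.asarray(d['tvec'],float).ravel()
    v,u=np.mgrid[0:480,0:640]; z=d['depth']
    P=np.stack([(u-K[0,2])/K[0,0]*z,(v-K[1,2])/K[1,1]*z,z],-1)
    return (P-t)@R
E
python3 - <<'E'
from h import *
for n in('top','side'): grab(n,n+'0')
s=env.observe(); print(s['position'],s['tool_rot'],s['time_s'],env.pinch_z)
d=np.load('pics/top0.npz'); W=world(d)
for p in [(0,0),(0,639),(479,0),(479,639),(240,320)]: print(p,W[p].round(3))
E
```

```text
pics
[ 0.16449583 -0.52447863  0.19167193] [[ 9.54214264e-01  2.99123934e-01 -1.06561280e-04]
 [ 2.99123801e-01 -9.54213360e-01  1.34744056e-03]
 [ 3.01369524e-04 -1.31762202e-03 -9.99999087e-01]] 0.1 0.0187
(0, 0) [ 1.657  1.291 -0.747]
(0, 639) [ 1.687 -1.355 -0.749]
(479, 0) [-0.044  0.682 -0.004]
(479, 639) [ 0.111 -0.542  0.534]
(240, 320) [ 0.538 -0.069  0.026]
```

View pics/top0.png

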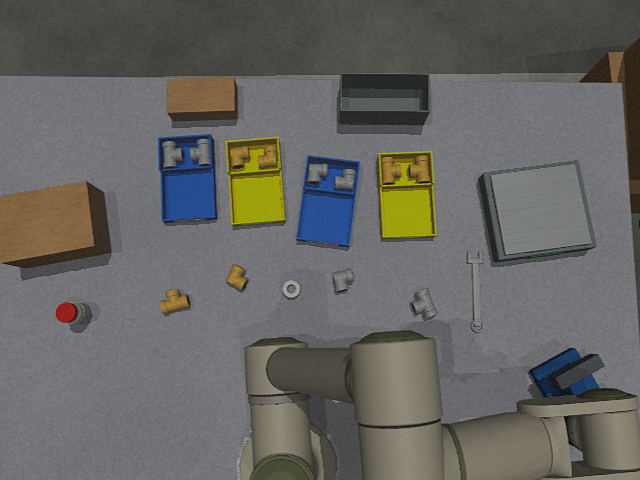

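View pics/side0.png

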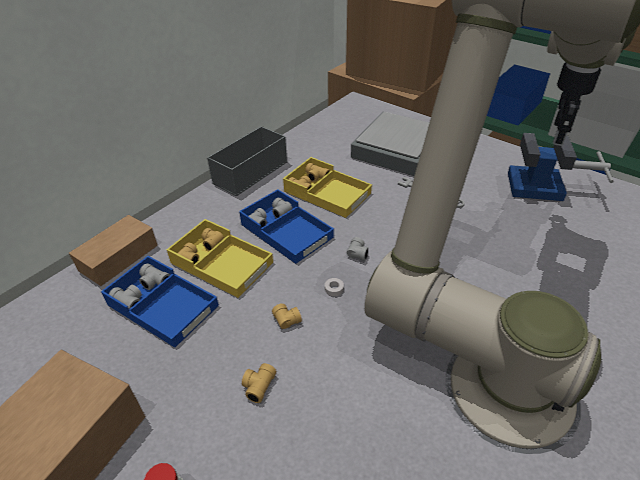

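The top view shows the fittings left to right: brass tee (174,301), brass elbow (237,277), reel (291,289), steel elbow (343,280) and steel tee (424,303), then the wrench at x≈475. Bins are blue (187,180), yellow (255,182), blue (328,202) and yellow (407,196). The side view agrees. I'll enlarge the image to read the stock and the fittings' yaws.

```bash
python3 - <<'E'
from h import *
d=np.load('pics/top0.npz'); W=world(d); im=d['img'][:,:,::-1]
a=cv2.resize(im[130:200,150:440],(800,193),interpolation=cv2.INTER_CUBIC)
b=cv2.resize(im[255:335,150:440],(800,221),interpolation=cv2.INTER_CUBIC)
cv2.imwrite('pics/z0.png',np.vstack([a,b]))
m=((W[...,2]>.008)&(W[...,2]<.06)).astype(np.uint8); m[:,:140]=0; m[:,445:]=0; m[:130]=0; m[325:]=0
n,l,st,c=cv2.connectedComponentsWithStats(m)
for i in range(1,n):
    if st[i,4]<40: continue
    P=W[l==i]; print(c[i].round(),st[i,4],P.mean(0).round(3),P.min(0).round(3),P.max(0).round(3))
s=env.observe()
# bays: colour saturated, low z
hsv=cv2.cvtColor(im,cv2.COLOR_BGR2HSV)
mm=((hsv[...,1]>150)&(W[...,2]<.06)).astype(np.uint8); mm[:,:140]=0; mm[:,445:]=0; mm[:130]=0; mm[255:]=0
n,l,st,c=cv2.connectedComponentsWithStats(mm)
for i in range(1,n):
    if st[i,4]<400: continue
    P=W[l==i]; r=cv2.minAreaRect(P[:,:2].astype(np.float32)); print('bin',c[i].round(),st[i,4],r, np.sort(P[:,2])[[50,-50]].round(3))
E
```

```text
[186. 165.] 2141 [0.724 0.272 0.029] [0.58  0.192 0.008] [0.803 0.343 0.049]
[254. 168.] 1800 [0.719 0.101 0.029] [0.574 0.019 0.008] [0.798 0.171 0.05 ]
[407. 181.] 2037 [ 0.691 -0.283  0.03 ] [ 0.546 -0.355  0.008] [ 0.764 -0.211  0.052]
[325. 188.] 1312 [ 0.669 -0.079  0.029] [ 0.525 -0.165  0.008] [ 0.75  -0.009  0.05 ]
[346. 179.] 333 [ 0.691 -0.13   0.032] [ 0.67  -0.154  0.013] [ 0.718 -0.104  0.043]
[237. 277.] 344 [0.442 0.132 0.027] [0.412 0.107 0.008] [0.475 0.158 0.038]
[343. 280.] 336 [ 0.441 -0.125  0.028] [ 0.413 -0.151  0.009] [ 0.47  -0.104  0.039]
[291. 288.] 194 [ 0.418 -0.     0.015] [ 0.397 -0.022  0.008] [0.439 0.021 0.023]
[174. 301.] 488 [0.381 0.282 0.028] [0.353 0.247 0.009] [0.412 0.318 0.038]
[424. 304.] 466 [ 0.386 -0.323  0.028] [ 0.354 -0.354  0.009] [ 0.424 -0.294  0.04 ]
bin [188. 187.] 3036 ((0.6902740001678467, 0.27412593364715576), (0.21318337321281433, 0.14666038751602173), 4.903270244598389) [-0.003  0.045]
bin [255. 182.] 4140 ((0.6848768591880798, 0.09972426295280457), (0.21309059858322144, 0.1405206024646759), 5.673248767852783) [-0.003  0.045]
bin [406. 195.] 4352 ((0.6559463143348694, -0.28192079067230225), (0.21279269456863403, 0.13212773203849792), 3.235389471054077) [-0.003  0.045]
bin [327. 209.] 3278 ((0.6382033228874207, -0.08504926413297653), (0.13300487399101257, 0.21191856265068054), 83.52584075927734) [-0.003  0.045]
```

View pics/z0.png

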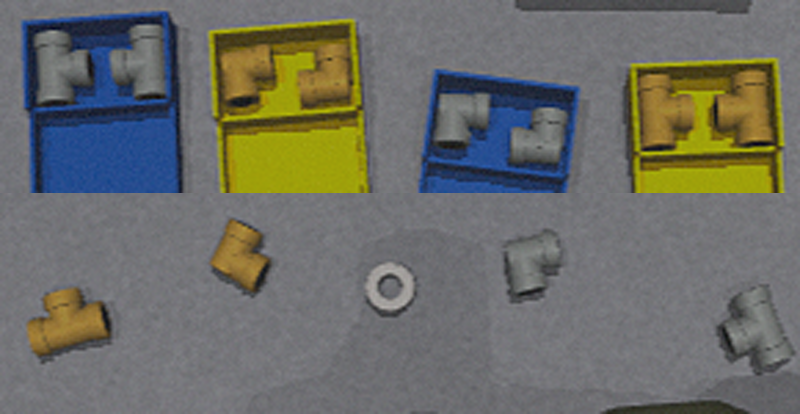

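The stock is: left blue has tees, left yellow has elbows, middle blue has elbows, right yellow has tees. Next I'll fit the fitting poses by silhouette registration and find the bay centres.

```bash
cat >> h.py <<'E'
from scipy.spatial import cKDTree
def model(kind):
    g=np.mgrid[-40:41,-40:41].reshape(2,-1).T.astype(float)
    x,y=g.T
    def arm(a,b): return ((a>=0)&(a<=33)&(abs(b)<=15))|((a>=20)&(a<=33)&(abs(b)<=17))
    m=arm(x,y)|arm(y,x)|((abs(x)<=15)&(abs(y)<=15)&(np.hypot(x,y)<=15) )
    if kind=='tee': m|=arm(-y,x)
    return g[m]/1000
def fit(P,kind):
    """P: Nx2 points of the silhouette; returns x,y,yaw(deg),rms mm of two-sided distances"""
    from scipy.optimize import minimize
    M=model(kind); T=cKDTree(M); P=P[:,:2]; c=P.mean(0)-0
    def cost(v):
        a=np.radians(v[2]); R=np.array([[np.cos(a),-np.sin(a)],[np.sin(a),np.cos(a)]])
        o=v[:2]/1000+c; d1=T.query((P-o)@R)[0]; d2=KP.query(M[::5]@R.T+o)[0]
        return 1e6*(np.mean(d1**2)+np.mean(np.maximum(d2-.001,0)**2))
    KP=cKDTree(P); best=None
    for a0 in range(0,360,30):
        off=-np.array([np.cos(np.radians(a0)),np.sin(np.radians(a0))])*8
        r=minimize(cost,[off[0],off[1],a0],method='Nelder-Mead',options=dict(initial_simplex=np.array([[0,0,0],[6,0,0],[0,6,0],[0,0,20]])+[off[0],off[1],a0]))
        if best is None or r.fun<best.fun: best=r
    return (best.x[:2]/1000+c).round(4), (best.x[2]+180)%360-180, best.fun**.5
def plan(xy,z,yaw,grip=True):
    """shift (tool axes), turn for TCP at xy,z with tool y along yaw (deg, mod 180)"""
    s=env.observe(); R=np.array(s['tool_rot']); p=np.array(s['position'])
    sh=R.T@(np.array([*xy,z])-p)
    cur=np.degrees(np.arctan2(R[1,1],R[0,1])); t=(-(yaw-cur)+90)%180-90
    return sh.round(4),round(t,1),'q',np.round(s['q'],0)
E
python3 - <<'E'
from h import *
d=np.load('pics/top0.npz'); W=world(d)
for n,k,c in [('brass_tee','tee',(.381,.282)),('brass_elbow','elbow',(.442,.132)),('steel_elbow','elbow',(.441,-.125)),('steel_tee','tee',(.386,-.323))]:
    P=W[(np.hypot(W[...,0]-c[0],W[...,1]-c[1])<.055)&(W[...,2]>.014)&(W[...,2]<.06)]
    xy,yaw,e=fit(P,k); a=np.radians(yaw); print(n,xy,round(yaw,1),round(e,2),'grip',(xy+.009*np.array([np.cos(a),np.sin(a)])).round(4))
from scipy.optimize import minimize
for n,c in [('st',(.65,.274)),('be',(.645,.10)),('bt',(.617,-.282)),('se',(.60,-.09))]:
    m=(abs(W[...,0]-c[0]-.035)<.16)&(abs(W[...,1]-c[1])<.085)&(W[...,2]<.06)&(W[...,2]>.018)
    P=W[m][:,:2]
    def wall(v):
        a=v[2]; R=np.array([[np.cos(a),-np.sin(a)],[np.sin(a),np.cos(a)]]); q=(P-v[:2])@R
        x,y=q.T; dy=abs(abs(y)-.0645); dx=np.minimum.reduce([abs(x-s) for s in(-.0645,.0645,.1425)])
        ins=(x>.066)&(x<.14)&(abs(y)<.062)
        return np.mean(np.where(ins,0,np.minimum(np.minimum(dx,dy),.02)))*1000
    b=min((minimize(wall,[*c,a],method='Nelder-Mead',options=dict(initial_simplex=[[*c,a],[c[0]+.01,c[1],a],[c[0],c[1]+.01,a],[*c,a+.05]])) for a in(-.1,-.05,0,.05,.1)),key=lambda r:r.fun)
    print(n,b.x[:2].round(4),np.degrees(b.x[2]).round(1),b.fun.round(2))
E
```

```text
brass_tee [0.376  0.2821] 16.9 0.56 grip [0.3846 0.2847]
brass_elbow [0.4395 0.143 ] -117.3 0.56 grip [0.4354 0.135 ]
steel_elbow [ 0.4467 -0.1164] -165.9 0.54 grip [ 0.438  -0.1186]
steel_tee [ 0.3885 -0.3293] 112.4 0.54 grip [ 0.3851 -0.321 ]
st [0.6507 0.2634] 4.7 0.58
be [0.6451 0.0911] 5.3 0.62
bt [ 0.6155 -0.2845] 3.6 0.53
se [ 0.5976 -0.0831] -6.8 0.56
```

```bash
python3 -c "
from h import *
print(plan((.3851,-.321),.19,112.4))"
```

```text
(array([ 0.2714, -0.1282,  0.0019]), np.float64(-5.0), 'q', array([-85.,  22.,  74.,   0.,  84., -12.]))
```

>>> drive_tool:
  series:
    - [[0.271, -0.128, 0.002], -5, 0.085]
    - [[0.271, -0.128, 0.002], -5, 0.085]
    - [[0.271, -0.128, 0.002], -5, 0.085]
    - [[0.271, -0.128, 0.002], -5, 0.085]
    - [[0.271, -0.128, 0.002], -5, 0.085]
    - [[0.271, -0.128, 0.002], -5, 0.085]
    - [[0.271, -0.128, 0.002], -5, 0.085]
    - [[0.271, -0.128, 0.002], -5, 0.085]
    - [[0.271, -0.128, 0.002], -5, 0.085]
  newtons: 50

```text
time_s: 1.0
position: [0.3842, -0.3222, 0.1901]
tool_rot: [[0.925, 0.38, -0.0], [0.38, -0.925, 0.0], [-0.0, -0.0, -1.0]]
ft_force: [0.0, -0.8, -0.3]
grip_width: 0.085
gripper_force: 0.0
```

```bash
cat >> h.py <<'E'
def look(c,kind,tag,r=.055):
    d=grab('wrist',tag); W=world(d)
    P=W[(np.hypot(W[...,0]-c[0],W[...,1]-c[1])<r)&(W[...,2]>.014)&(W[...,2]<.06)&(d['depth']>0)]
    P=P[np.random.default_rng(0).permutation(len(P))[:2500]]
    xy,yaw,e=fit(P,kind); a=np.radians(yaw); g=(xy+.009*np.array([np.cos(a),np.sin(a)])).round(4)
    print(len(P),xy,round(yaw,1),round(e,2),'grip',g,'top',np.percentile(P[:,2],95).round(3)); print(plan(g,.002,yaw))
E
python3 -c "
from h import *
look((.386,-.323),'tee','w1')"
```

```text
2500 [ 0.3899 -0.3281] 111.5 0.4 grip [ 0.3866 -0.3197] top 0.034
(array([ 0.0035, -0.0015,  0.188 ]), np.float64(0.8), 'q', array([-54.,  17.,  82.,  -0.,  81.,  14.]))
```

View pics/w1.png

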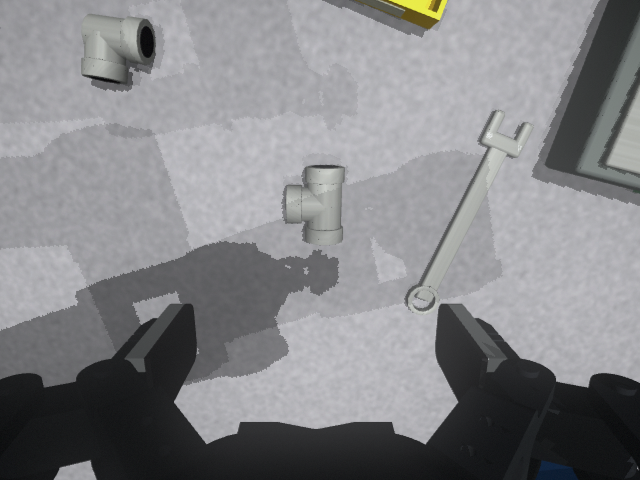

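The wrist view shows the steel tee at (315,205), aligned with the fingers, with the wrench well clear (ring at 422,298). I'll descend and grip.

>>> drive_tool:
  series:
    - [[0.0035, -0.0015, 0.05], 0.8, 0.07]
    - [[0.0035, -0.0015, 0.1], 0.8, 0.07]
    - [[0.0035, -0.0015, 0.14], 0.8, 0.07]
    - [[0.0035, -0.0015, 0.17], 0.8, 0.07]
    - [[0.0035, -0.0015, 0.188], 0.8, 0.07]
    - [[0.0035, -0.0015, 0.188], 0.8, 0.07]
    - [[0.0035, -0.0015, 0.188], 0.8, 0.04]
    - [[0.0035, -0.0015, 0.188], 0.8, 0.04]
    - [[0.0035, -0.0015, 0.188], 0.8, 0.04]
    - [[0.0035, -0.0015, 0.188], 0.8, 0.04]
    - [[0.0035, -0.0015, 0.188], 0.8, 0.04]
    - [[0.0035, -0.0015, 0.188], 0.8, 0.04]

```text
time_s: 2.25
position: [0.3876, -0.3189, 0.0024]
tool_rot: [[0.93, 0.368, 0.0], [0.368, -0.93, -0.0], [0.0, 0.0, -1.0]]
ft_force: [-0.0, -0.6, 0.0]
grip_width: 0.04
gripper_force: 0.0
```

```bash
python3 -c "
from h import *
grab('wrist','w2');s=env.observe();print(s['grip_width'],s['gripper_force'],s['position'])"
```

```text
0.03988748709221997 0.0 [ 0.38755776 -0.31887737  0.00237231]
```

View pics/w2.png

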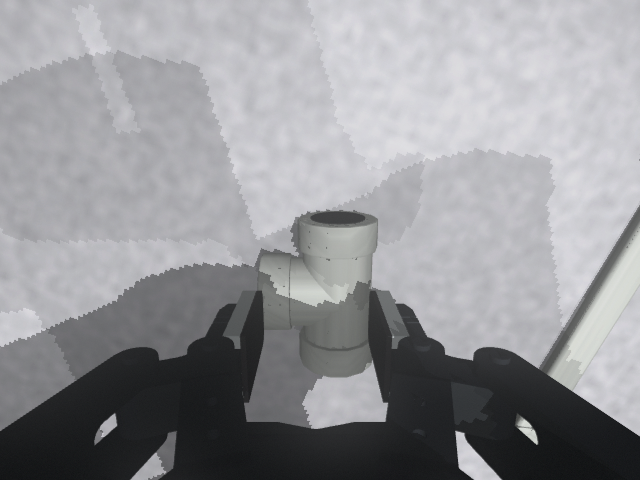

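The picture shows the pads astride the tee but closed to 40 mm with no force, so the tee seems to be offset forward of the pads. I'll measure it in the tool frame from depth.

```bash
python3 -c "
from h import *
d=np.load('pics/w2.npz');W=world(d);s=env.observe();R=np.array(s['tool_rot']);T=(W-s['position'])@R
for n,p in dict(tipL=(294,255),tipL2=(294,244),faceL=(335,254),tipR=(294,374),branch_l=(290,268),branch_r=(270,262),branchlow=(322,270),body=(290,330),run_top=(240,340),run_bot=(350,335),gnd=(150,450)).items(): print(n,p,'tool',T[p].round(4),'world',W[p].round(4))
look((.387,-.325),'tee','w3')
"
```

```text
tipL (294, 255) tool [ 0.0107 -0.0209 -0.0475] world [ 0.3898 -0.2955  0.0499]
tipL2 (294, 244) tool [ 0.0109 -0.0247 -0.048 ] world [ 0.3886 -0.2919  0.0503]
faceL (335, 254) tool [ 0.0024 -0.0195 -0.0618] world [ 0.3825 -0.2999  0.0642]
tipR (294, 374) tool [ 0.0106  0.0215 -0.0472] world [ 0.4053 -0.3349  0.0496]
branch_l (290, 268) tool [ 0.0044 -0.0186 -0.0288] world [ 0.3848 -0.2999  0.0311]
branch_r (270, 262) tool [ 0.0113 -0.0214 -0.0239] world [ 0.3901 -0.2948  0.0263]
branchlow (322, 270) tool [-0.0094 -0.0181 -0.0296] world [ 0.3722 -0.3055  0.0319]
body (290, 330) tool [ 0.0048  0.0064 -0.0295] world [ 0.3944 -0.3231  0.0319]
run_top (240, 340) tool [ 0.0256  0.0101 -0.0293] world [ 0.4151 -0.3189  0.0317]
run_bot (350, 335) tool [-0.0221  0.0088 -0.0299] world [ 0.3702 -0.3352  0.0323]
gnd (150, 450) tool [0.0581 0.0602 0.0025] world [ 4.638e-01 -3.534e-01 -1.000e-04]
2500 [ 0.3903 -0.3284] 110.1 1.27 grip [ 0.3872 -0.32  ] top 0.053
(array([-0.0007,  0.0009,  0.0003]), np.float64(1.5), 'q', array([-53.,  30.,  97.,  -0.,  53.,  15.]))
```

```bash
python3 -c "
from h import *
d=np.load('pics/w3.npz');W=world(d);s=env.observe();R=np.array(s['tool_rot']);T=(W-s['position'])@R
for c in (250,380):
  for r in (286,289,291,293,297,310): print(c,r,T[r,c].round(4),d['img'][r,c])
g=d['img'].max(-1)<60
for c0,c1 in((0,310),(320,640)):
  m=g.copy(); m[:,:c0]=0; m[:,c1:]=0; m&=(T[...,2]<-.036); print('lowest dark',np.sort(T[m][:,2])[-8:].round(4))
t=grab('top','t2');W2=world(t);T2=(W2-s['position'])@R
m=(abs(T2[...,0])<.03)&(abs(T2[...,1])<.06)&(T2[...,2]>-.15); print(m.sum(), np.histogram(T2[m][:,2],bins=np.arange(-.15,.02,.01)))
t=grab('side','s2');W2=world(t);T2=(W2-s['position'])@R
m=(abs(T2[...,0])<.03)&(abs(T2[...,1])<.06)&(T2[...,2]>-.15); print(m.sum(), np.histogram(T2[m][:,2],bins=np.arange(-.15,.02,.01))[0])
v,u=np.nonzero(m); 
if len(u): cv2.imwrite('pics/s2c.png',cv2.resize(t['img'][max(v.min()-20,0):v.max()+20,max(u.min()-20,0):u.max()+20,::-1],None,fx=5,fy=5)[:600,:800]); print(u.min(),u.max(),v.min(),v.max())
"
```

```text
250 286 [-0.0059 -0.031   0.0012] [113 114 115]
250 289 [-0.0083 -0.0314  0.0031] [113 114 115]
250 291 [ 0.0107 -0.0231 -0.0446] [90 93 92]
250 293 [ 0.0106 -0.0229 -0.0463] [90 92 93]
250 297 [ 0.0107 -0.0223 -0.0501] [90 93 93]
250 310 [ 0.0105 -0.0207 -0.0603] [46 47 48]
380 286 [-0.0063  0.0319  0.0022] [183 184 187]
380 289 [-0.0083  0.0321  0.0033] [175 175 179]
380 291 [ 0.011   0.0238 -0.0455] [108 111 111]
380 293 [ 0.0108  0.0236 -0.0469] [111 114 114]
380 297 [ 0.011   0.023  -0.0508] [111 114 114]
380 310 [ 0.0108  0.0215 -0.0607] [57 56 57]
lowest dark [-0.0413 -0.0411 -0.0411 -0.0411 -0.0411 -0.0408 -0.0405 -0.0404]
lowest dark [-0.0418 -0.0417 -0.0417 -0.0417 -0.0415 -0.0415 -0.0415 -0.0413]
0 (array([0, 0, 0, 0, 0, 0, 0, 0, 0, 0, 0, 0, 0, 0, 0, 0]), array([-1.50000000e-01, -1.40000000e-01, -1.30000000e-01, -1.20000000e-01,
       -1.10000000e-01, -1.00000000e-01, -9.00000000e-02, -8.00000000e-02,
       -7.00000000e-02, -6.00000000e-02, -5.00000000e-02, -4.00000000e-02,
       -3.00000000e-02, -2.00000000e-02, -1.00000000e-02,  1.38777878e-16,
        1.00000000e-02]))
281 [34 21 15 17  7  8  3  0  3  1  0 13 53 22 25 59]
422 432 177 239
```

Both cameras agree: the real fingertips end about 42 mm short of the reported TCP (tool z ≈ -0.042). So the fingers closed above the tee. Before going lower I'll check how far the gripper body is behind the tips.

```bash
python3 -c "
from h import *
d=np.load('pics/w3.npz');W=world(d);s=env.observe();R=np.array(s['tool_rot']);T=(W-s['position'])@R
for p in [(430,310),(460,310),(425,260),(470,200),(355,410),(360,130),(400,380),(400,245)]: print(p,T[p].round(3))
print('cam',((-cv2.Rodrigues(d['rvec'])[0].T@d['tvec'].ravel())-s['position'])@R)
t=np.load('pics/s2.npz');W=world(t);T=(W-s['position'])@R
for lo in np.arange(-.2,-.03,.01):
  m=(abs(T[...,0])<.06)&(abs(T[...,1])<.08)&(T[...,2]>lo)&(T[...,2]<lo+.01)
  if m.sum(): print(lo.round(2),m.sum(),T[m].min(0).round(3),T[m].max(0).round(3))
"
```

```text
(430, 310) [ 0.009 -0.    -0.113]
(460, 310) [ 0.011 -0.    -0.123]
(425, 260) [ 0.01  -0.011 -0.112]
(470, 200) [ 0.019 -0.016 -0.133]
(355, 410) [ 0.012  0.025 -0.09 ]
(360, 130) [ 0.013 -0.045 -0.094]
(400, 380) [-0.071  0.035  0.002]
(400, 245) [-0.01  -0.02  -0.078]
cam [ 0.06790853  0.00065638 -0.18153768]
-0.2 67 [-0.039 -0.042 -0.2  ] [-0.001 -0.003 -0.19 ]
-0.19 57 [-0.039 -0.044 -0.19 ] [-0.002 -0.005 -0.18 ]
-0.18 59 [-0.039 -0.04  -0.18 ] [-0.002 -0.001 -0.17 ]
-0.17 21 [-0.027 -0.04  -0.17 ] [-0.003 -0.026 -0.16 ]
-0.16 17 [-0.012 -0.046 -0.159] [-0.004 -0.027 -0.151]
-0.15 40 [-0.021 -0.068 -0.15 ] [-0.005  0.007 -0.14 ]
-0.14 28 [-0.021 -0.069 -0.14 ] [-0.007  0.01  -0.131]
-0.13 20 [-0.019 -0.064 -0.13 ] [-0.007 -0.014 -0.12 ]
-0.12 20 [-0.019 -0.062 -0.12 ] [-0.01  -0.015 -0.111]
-0.11 8 [-0.017 -0.061 -0.11 ] [-0.011 -0.027 -0.103]
-0.1 8 [-0.014 -0.057 -0.1  ] [-0.012  0.018 -0.092]
-0.09 3 [-0.015 -0.029 -0.089] [-0.011  0.018 -0.084]
-0.07 3 [-0.013 -0.028 -0.068] [-0.012 -0.023 -0.062]
-0.06 1 [-0.012  0.019 -0.056] [-0.012  0.019 -0.056]
-0.04 22 [-0.036 -0.004 -0.035] [-0.013  0.012 -0.03 ]
```

The body sits at -0.113, so the whole gripper rides about 40 mm higher than reported. I'll lower all targets by about 38 mm, stepping down while watching the force.

>>> drive_tool:
  series:
    - [[0, 0.001, 0], 0, 0.07]
    - [[0, 0.001, 0], 0, 0.07]
    - [[0, 0.001, 0], 0, 0.07]
    - [[0, 0.001, 0.015], 0, 0.07]
    - [[0, 0.001, 0.028], 0, 0.07]
    - [[0, 0.001, 0.034], 0, 0.07]
    - [[0, 0.001, 0.038], 0, 0.07]
    - [[0, 0.001, 0.038], 0, 0.04]
    - [[0, 0.001, 0.038], 0, 0.04]
    - [[0, 0.001, 0.038], 0, 0.04]
    - [[0, 0.001, 0.038], 0, 0.04]
    - [[0, 0.001, 0.038], 0, 0.04]
    - [[0, 0.001, 0.038], 0, 0.04]

```text
time_s: 3.75
position: [0.3881, -0.3201, -0.0353]
tool_rot: [[0.93, 0.368, 0.001], [0.368, -0.93, -0.001], [0.0, 0.001, -1.0]]
ft_force: [-0.9, 0.5, 6.4]
grip_width: 0.047
gripper_force: 52.2
```

```bash
python3 -c "
from h import *
print(plan((.6507,.2634),.10,-85.3)); print(plan((.6507,.2634),-.03,-85.3))"
```

```text
(array([ 0.4591, -0.4456, -0.1356]), np.float64(16.9), 'q', array([-53.,  34.,  99.,  -0.,  47.,  15.]))
(array([ 0.459 , -0.4458, -0.0056]), np.float64(16.9), 'q', array([-53.,  34.,  99.,  -0.,  47.,  15.]))
```

>>> drive_tool:
  series:
    - [[0, 0, -0.03], 0, 0.04]
    - [[0, 0, -0.075], 0, 0.04]
    - [[0, 0, -0.12], 0, 0.04]
    - [[0.015, -0.015, -0.135], 2, 0.04]
    - [[0.459, -0.446, -0.136], 16.9, 0.04]
    - [[0.459, -0.446, -0.136], 16.9, 0.04]
    - [[0.459, -0.446, -0.136], 16.9, 0.04]
    - [[0.459, -0.446, -0.136], 16.9, 0.04]
    - [[0.459, -0.446, -0.136], 16.9, 0.04]
    - [[0.459, -0.446, -0.136], 16.9, 0.04]
    - [[0.459, -0.446, -0.136], 16.9, 0.04]
    - [[0.459, -0.446, -0.136], 16.9, 0.04]
    - [[0.459, -0.446, -0.136], 16.9, 0.04]
    - [[0.459, -0.446, -0.136], 16.9, 0.04]
    - [[0.459, -0.446, -0.136], 16.9, 0.04]
    - [[0.459, -0.446, -0.136], 16.9, 0.04]
    - [[0.459, -0.446, -0.136], 16.9, 0.04]
    - [[0.459, -0.446, -0.136], 16.9, 0.04]
    - [[0.459, -0.446, -0.136], 16.9, 0.04]
    - [[0.459, -0.446, -0.136], 16.9, 0.04]

```text
time_s: 5.75
position: [0.65, 0.2629, 0.1]
tool_rot: [[0.997, 0.081, -0.001], [0.081, -0.997, -0.0], [-0.001, 0.0, -1.0]]
ft_force: [0.3, -0.5, -1.1]
grip_width: 0.0466
gripper_force: 52.4
```

```bash
python3 -c "
from h import *
print(plan((.6507,.2634),-.03,-85.3)); grab('wrist','w4')"
```

```text
(array([ 0.0008, -0.0005,  0.13  ]), np.float64(-0.0), 'q', array([12., 41., 55., -0., 84., 98.]))
```

View pics/w4.png

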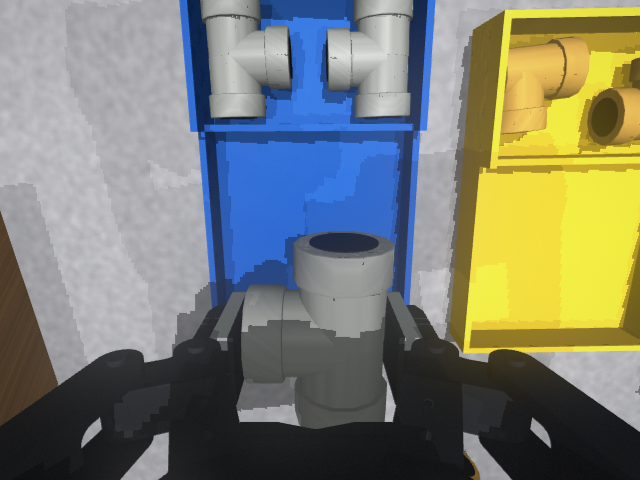

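The view shows the tee held and the left blue bin with steel tees stocked. I'll check the bay centre against wall points: divider top (300,127), side walls (207,200) and (413,200).

```bash
python3 -c "
from h import *
d=np.load('pics/w4.npz');W=world(d)
a=np.radians(4.7);R=np.array([[np.cos(a),-np.sin(a)],[np.sin(a),np.cos(a)]])
for r in (200,250):
  q=W[r,195:430]; b=(q[:,:2]-[.6507,.2634])@R; k=(q[:,2]>.022)&(q[:,2]<.036); print(r,np.c_[b[k],q[k,2]].round(3)[::2].tolist())
for c in (260,300,350):
  q=W[115:140,c]; b=(q[:,:2]-[.6507,.2634])@R; print(c,np.c_[b,q[:,2]].round(3)[::3].tolist())
"
```

```text
200 [[0.023, 0.069, 0.03], [0.023, 0.068, 0.029], [0.023, 0.067, 0.03], [0.023, 0.065, 0.03], [0.023, 0.066, 0.025], [0.022, -0.06, 0.024], [0.023, -0.06, 0.03], [0.023, -0.061, 0.03], [0.024, -0.062, 0.032], [0.023, -0.064, 0.029]]
250 [[-0.01, 0.07, 0.028], [-0.009, 0.068, 0.03], [-0.009, 0.067, 0.03], [-0.009, 0.065, 0.031], [-0.011, 0.065, 0.025], [-0.012, -0.06, 0.023], [-0.009, -0.06, 0.03], [-0.009, -0.061, 0.03], [-0.009, -0.062, 0.03], [-0.01, -0.064, 0.029]]
260 [[0.074, 0.032, 0.029], [0.073, 0.035, 0.005], [0.071, 0.035, 0.004], [0.069, 0.032, 0.03], [0.067, 0.032, 0.03], [0.066, 0.032, 0.03], [0.064, 0.036, 0.004], [0.062, 0.036, 0.004], [0.06, 0.036, 0.004]]
300 [[0.075, 0.009, 0.003], [0.073, 0.009, 0.004], [0.071, 0.009, 0.002], [0.069, 0.008, 0.03], [0.067, 0.008, 0.03], [0.066, 0.008, 0.03], [0.064, 0.009, 0.004], [0.062, 0.009, 0.003], [0.06, 0.009, 0.003]]
350 [[0.075, -0.024, 0.005], [0.073, -0.024, 0.003], [0.071, -0.024, 0.004], [0.069, -0.022, 0.03], [0.067, -0.022, 0.03], [0.066, -0.022, 0.029], [0.063, -0.024, 0.003], [0.062, -0.024, 0.004], [0.06, -0.024, 0.003]]
```

The bay estimate holds to within 3 mm. Lowering, releasing and retreating.

>>> drive_tool:
  series:
    - [[0.003, -0.003, 0.045], 0, 0.04]
    - [[0.003, -0.003, 0.085], 0, 0.04]
    - [[0.003, -0.003, 0.11], 0, 0.04]
    - [[0.003, -0.003, 0.122], 0, 0.04]
    - [[0.003, -0.003, 0.13], 0, 0.04]
    - [[0.003, -0.003, 0.13], 0, 0.04]
    - [[0.003, -0.003, 0.13], 0, 0.068]
    - [[0.003, -0.003, 0.13], 0, 0.068]
    - [[0.003, -0.003, 0.13], 0, 0.068]
    - [[0.003, -0.003, 0.13], 0, 0.068]
    - [[0.003, -0.003, 0.11], 0, 0.068]
    - [[0.003, -0.003, 0.07], 0, 0.068]
    - [[0.003, -0.003, 0.02], 0, 0.068]
    - [[0.003, -0.003, 0], 0, 0.068]

```text
time_s: 7.2
position: [0.6548, 0.2676, 0.1061]
tool_rot: [[0.997, 0.082, 0.008], [0.082, -0.997, 0.002], [0.008, -0.001, -1.0]]
ft_force: [0.2, 0.3, 0.7]
grip_width: 0.0677
gripper_force: 0.0
```

```bash
python3 -c "
from h import *
look((.651,.263),'tee','w5'); print(plan((.3846,.2847),.09,16.9),plan((.4354,.135),.09,-117.3))"
```

```text
2500 [0.6537 0.2577] 93.6 0.41 grip [0.6531 0.2667] top 0.038
(array([-0.0036,  0.001 ,  0.1059]), np.float64(1.2), 'q', array([13., 41., 53., -0., 85., 98.]))
(array([-0.2687, -0.0391,  0.0151]), np.float64(77.8), 'q', array([13., 41., 53., -0., 85., 98.])) (array([-0.2304,  0.1142,  0.0153]), np.float64(32.0), 'q', array([13., 41., 53., -0., 85., 98.]))
```

Steel tee placed: origin (0.654,0.258), flat, 8 mm off centre. Next is the brass tee, turning the other way (-102°) to keep joint 6 in range.

>>> drive_tool:
  series:
    - [[-0.269, -0.039, 0.015], -102.2, 0.085]
    - [[-0.269, -0.039, 0.015], -102.2, 0.085]
    - [[-0.269, -0.039, 0.015], -102.2, 0.085]
    - [[-0.269, -0.039, 0.015], -102.2, 0.085]
    - [[-0.269, -0.039, 0.015], -102.2, 0.085]
    - [[-0.269, -0.039, 0.015], -102.2, 0.085]
    - [[-0.269, -0.039, 0.015], -102.2, 0.085]
    - [[-0.269, -0.039, 0.015], -102.2, 0.085]
    - [[-0.269, -0.039, 0.015], -102.2, 0.085]
    - [[-0.269, -0.039, 0.015], -102.2, 0.085]
    - [[-0.269, -0.039, 0.015], -102.2, 0.085]
    - [[-0.269, -0.039, 0.015], -102.2, 0.085]
    - [[-0.269, -0.039, 0.015], -102.2, 0.085]
    - [[-0.269, -0.039, 0.015], -102.2, 0.085]
    - [[-0.269, -0.039, 0.015], -102.2, 0.085]

```text
time_s: 8.75
position: [0.3818, 0.2839, 0.0852]
tool_rot: [[-0.288, 0.958, 0.0], [0.958, 0.288, 0.0], [0.0, 0.0, -1.0]]
ft_force: [-0.8, 0.8, 0.2]
grip_width: 0.0849
gripper_force: 0.0
```

```bash
python3 -c "
from h import *
look((.381,.282),'tee','w6'); print(env.observe()['tool_rot'].round(3) if hasattr(env.observe()['tool_rot'],'round') else '')"
```

```text
2500 [0.3774 0.2851] 16.6 0.41 grip [0.386  0.2877] top 0.033
(array([0.0024, 0.0051, 0.0832]), np.float64(0.2), 'q', array([22., 21., 95.,  0., 63.,  6.]))
[[-0.289  0.957  0.   ]
 [ 0.957  0.289  0.   ]
 [ 0.     0.    -1.   ]]
```

>>> drive_tool:
  series:
    - [[0.0025, 0.005, 0.04], 0, 0.072]
    - [[0.0025, 0.005, 0.08], 0, 0.072]
    - [[0.0025, 0.005, 0.105], 0, 0.072]
    - [[0.0025, 0.005, 0.116], 0, 0.072]
    - [[0.0025, 0.005, 0.1205], 0, 0.072]
    - [[0.0025, 0.005, 0.1205], 0, 0.072]
    - [[0.0025, 0.005, 0.1205], 0, 0.04]
    - [[0.0025, 0.005, 0.1205], 0, 0.04]
    - [[0.0025, 0.005, 0.1205], 0, 0.04]
    - [[0.0025, 0.005, 0.1205], 0, 0.04]
    - [[0.0025, 0.005, 0.1205], 0, 0.04]
    - [[0.0025, 0.005, 0.1205], 0, 0.04]
    - [[0.0025, 0.005, 0.09], 0, 0.04]
    - [[0.0025, 0.005, 0.045], 0, 0.04]
    - [[0.0025, 0.005, 0.0], 0, 0.04]
    - [[0.0025, 0.005, -0.015], 0, 0.04]
    - [[0.0025, 0.005, -0.015], 0, 0.04]

```text
time_s: 10.5
position: [0.3869, 0.2883, 0.1029]
tool_rot: [[-0.291, 0.957, 0.006], [0.957, 0.291, 0.002], [0.001, 0.006, -1.0]]
ft_force: [-0.1, 0.3, -2.5]
grip_width: 0.0472
gripper_force: 53.3
```

```bash
python3 -c "
from h import *
print(plan((.6155,-.2845),.10,3.6));print(plan((.6155,-.2845),.10,93.6))"
```

```text
(array([-0.6145,  0.0521,  0.0028]), np.float64(13.3), 'q', array([23., 20., 93.,  0., 66.,  6.]))
(array([-0.6145,  0.0521,  0.0028]), np.float64(-76.7), 'q', array([23., 20., 93.,  0., 66.,  6.]))
```

>>> drive_tool:
  series:
    - [[-0.6145, 0.052, 0.003], 13.3, 0.04]
    - [[-0.6145, 0.052, 0.003], 13.3, 0.04]
    - [[-0.6145, 0.052, 0.003], 13.3, 0.04]
    - [[-0.6145, 0.052, 0.003], 13.3, 0.04]
    - [[-0.6145, 0.052, 0.003], 13.3, 0.04]
    - [[-0.6145, 0.052, 0.003], 13.3, 0.04]
    - [[-0.6145, 0.052, 0.003], 13.3, 0.04]
    - [[-0.6145, 0.052, 0.003], 13.3, 0.04]
    - [[-0.6145, 0.052, 0.003], 13.3, 0.04]
    - [[-0.6145, 0.052, 0.003], 13.3, 0.04]
    - [[-0.6145, 0.052, 0.003], 13.3, 0.04]
    - [[-0.6145, 0.052, 0.003], 13.3, 0.04]
    - [[-0.6145, 0.052, 0.003], 13.3, 0.04]
    - [[-0.6145, 0.052, 0.003], 13.3, 0.04]
    - [[-0.6145, 0.052, 0.003], 13.3, 0.04]
    - [[-0.6145, 0.052, 0.003], 13.3, 0.04]

```text
time_s: 12.1
position: [0.6139, -0.2836, 0.0966]
tool_rot: [[-0.064, 0.998, -0.001], [0.998, 0.064, 0.001], [0.001, -0.001, -1.0]]
ft_force: [1.1, -0.1, -1.4]
grip_width: 0.0465
gripper_force: 53.2
```

```bash
python3 -c "
from h import *
print(plan((.6155,-.2845),-.03,3.6)); d=grab('wrist','w7'); W=world(d)
a=np.radians(3.6);R=np.array([[np.cos(a),-np.sin(a)],[np.sin(a),np.cos(a)]]); b=(W[...,:2]-[.6155,-.2845])@R
z=W[...,2]; k=(z>.027)&(z<.032)&(d['depth']>0)
for n,m in dict(yp=(abs(b[...,1]-.0645)<.012)&(abs(b[...,0])<.05),ym=(abs(b[...,1]+.0645)<.012)&(abs(b[...,0])<.05),xm=(abs(b[...,0]+.0645)<.012)&(abs(b[...,1])<.05),xp=(abs(b[...,0]-.0645)<.012)&(abs(b[...,1])<.05)).items(): print(n,(k&m).sum(),np.median(b[k&m],0).round(4) if (k&m).any() else '')
"
```

```text
(array([-0.0011,  0.0017,  0.1266]), np.float64(0.1), 'q', array([-35.,  39.,  60.,   0.,  81., -38.]))
yp 1180 [0.0001 0.0651]
ym 0 
xm 1066 [-0.0616  0.0067]
xp 1322 [0.0672 0.0047]
```

View pics/w7.png

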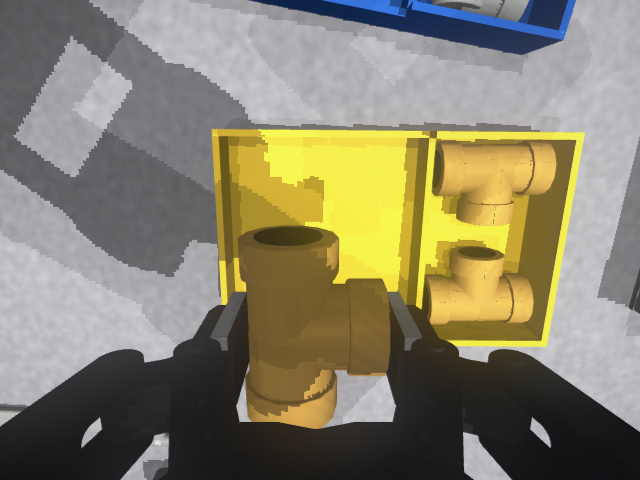

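The right yellow bin holds brass tees, and its bay centre is +3 mm in x. Placing the tee.

>>> drive_tool:
  series:
    - [[-0.001, 0.0045, 0.045], 0, 0.04]
    - [[-0.001, 0.0045, 0.085], 0, 0.04]
    - [[-0.001, 0.0045, 0.11], 0, 0.04]
    - [[-0.001, 0.0045, 0.12], 0, 0.04]
    - [[-0.001, 0.0045, 0.1265], 0, 0.04]
    - [[-0.001, 0.0045, 0.1265], 0, 0.04]
    - [[-0.001, 0.0045, 0.1265], 0, 0.068]
    - [[-0.001, 0.0045, 0.1265], 0, 0.068]
    - [[-0.001, 0.0045, 0.1265], 0, 0.068]
    - [[-0.001, 0.0045, 0.1265], 0, 0.068]
    - [[-0.001, 0.0045, 0.105], 0, 0.068]
    - [[-0.001, 0.0045, 0.065], 0, 0.068]
    - [[-0.001, 0.0045, 0.02], 0, 0.068]
    - [[-0.001, 0.0045, 0], 0, 0.068]

```text
time_s: 13.55
position: [0.6202, -0.2866, 0.1022]
tool_rot: [[-0.063, 0.998, 0.006], [0.998, 0.063, -0.004], [-0.004, 0.005, -1.0]]
ft_force: [-0.4, -0.2, 0.1]
grip_width: 0.0679
gripper_force: 0.0
```

```bash
python3 -c "
from h import *
look((.6155,-.2845),'tee','w8'); print(plan((.438,-.1186),.09,-165.9))"
```

```text
2500 [ 0.6112 -0.2863] 2.9 0.42 grip [ 0.6202 -0.2858] top 0.037
(array([ 0.0019, -0.0014,  0.1022]), np.float64(0.7), 'q', array([-35.,  39.,  59.,   0.,  82., -38.]))
(array([ 0.1797, -0.172 ,  0.0118]), np.float64(-10.5), 'q', array([-35.,  39.,  59.,   0.,  82., -38.]))
```

>>> drive_tool:
  series:
    - [[0.18, -0.172, 0.012], -10.5, 0.085]
    - [[0.18, -0.172, 0.012], -10.5, 0.085]
    - [[0.18, -0.172, 0.012], -10.5, 0.085]
    - [[0.18, -0.172, 0.012], -10.5, 0.085]
    - [[0.18, -0.172, 0.012], -10.5, 0.085]
    - [[0.18, -0.172, 0.012], -10.5, 0.085]
    - [[0.18, -0.172, 0.012], -10.5, 0.085]
    - [[0.18, -0.172, 0.012], -10.5, 0.085]
    - [[0.18, -0.172, 0.012], -10.5, 0.085]

```text
time_s: 14.5
position: [0.437, -0.1179, 0.0852]
tool_rot: [[-0.243, 0.97, 0.001], [0.97, 0.243, -0.0], [-0.001, 0.001, -1.0]]
ft_force: [-0.0, -0.2, -0.5]
grip_width: 0.0848
gripper_force: 0.0
```

```bash
python3 -c "
from h import *
look((.441,-.125),'elbow','w9')"
```

```text
2500 [ 0.4485 -0.1143] -166.0 0.43 grip [ 0.4398 -0.1165] top 0.034
(array([0.0006, 0.0032, 0.0831]), np.float64(0.1), 'q', array([-30.,  19.,  99.,  -0.,  62., -44.]))
```

View pics/w9.png

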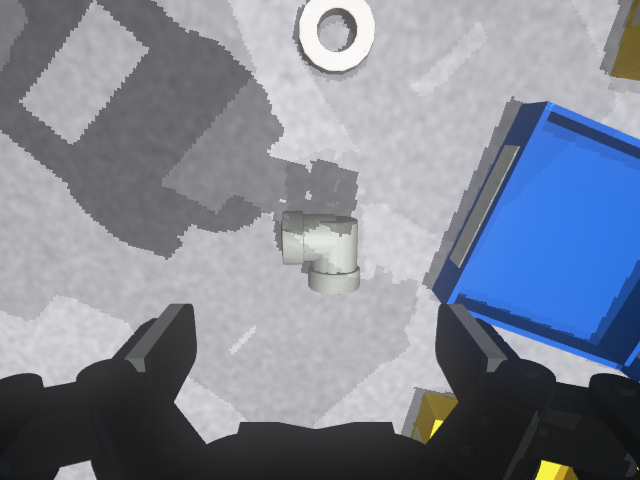

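The elbow is at (325,250) with its corner upper right, matching the fit, and the reel (337,30) and bin corner are clear. Picking it.

>>> drive_tool:
  series:
    - [[0.0005, 0.003, 0.04], 0, 0.072]
    - [[0.0005, 0.003, 0.08], 0, 0.072]
    - [[0.0005, 0.003, 0.105], 0, 0.072]
    - [[0.0005, 0.003, 0.116], 0, 0.072]
    - [[0.0005, 0.003, 0.1205], 0, 0.072]
    - [[0.0005, 0.003, 0.1205], 0, 0.072]
    - [[0.0005, 0.003, 0.1205], 0, 0.04]
    - [[0.0005, 0.003, 0.1205], 0, 0.04]
    - [[0.0005, 0.003, 0.1205], 0, 0.04]
    - [[0.0005, 0.003, 0.1205], 0, 0.04]
    - [[0.0005, 0.003, 0.1205], 0, 0.04]
    - [[0.0005, 0.003, 0.1205], 0, 0.04]
    - [[0.0005, 0.003, 0.09], 0, 0.04]
    - [[0.0005, 0.003, 0.045], 0, 0.04]
    - [[0.0005, 0.003, 0.0], 0, 0.04]
    - [[0.0005, 0.003, -0.015], 0, 0.04]
    - [[0.0005, 0.003, -0.015], 0, 0.04]

```text
time_s: 16.25
position: [0.4396, -0.1162, 0.1025]
tool_rot: [[-0.244, 0.97, 0.005], [0.97, 0.244, -0.003], [-0.004, 0.004, -1.0]]
ft_force: [-0.0, -0.5, -2.5]
grip_width: 0.0468
gripper_force: 53.7
```

```bash
python3 -c "
from h import *
print(plan((.5976,-.0831),.10,-6.8))"
```

```text
(array([-0.0064,  0.1613,  0.0031]), np.float64(20.9), 'q', array([-30.,  18.,  97.,   0.,  65., -44.]))
```

>>> drive_tool:
  series:
    - [[-0.0065, 0.161, 0.003], 20.9, 0.04]
    - [[-0.0065, 0.161, 0.003], 20.9, 0.04]
    - [[-0.0065, 0.161, 0.003], 20.9, 0.04]
    - [[-0.0065, 0.161, 0.003], 20.9, 0.04]
    - [[-0.0065, 0.161, 0.003], 20.9, 0.04]
    - [[-0.0065, 0.161, 0.003], 20.9, 0.04]
    - [[-0.0065, 0.161, 0.003], 20.9, 0.04]

```text
time_s: 16.95
position: [0.5952, -0.083, 0.0967]
tool_rot: [[0.119, 0.993, -0.002], [0.993, -0.119, 0.0], [0.0, -0.002, -1.0]]
ft_force: [-0.1, -0.5, -2.2]
grip_width: 0.0463
gripper_force: 53.6
```

```bash
cat >> h.py <<'E'
def bay(c,deg,tag):
    print(plan(c,-.03,deg)); d=grab('wrist',tag); W=world(d)
    a=np.radians(deg);R=np.array([[np.cos(a),-np.sin(a)],[np.sin(a),np.cos(a)]]); b=(W[...,:2]-c)@R
    z=W[...,2]; k=(z>.027)&(z<.032)&(d['depth']>0); x,y=b[...,0],b[...,1]
    for n,m in dict(yp=(abs(y-.0645)<.012)&(abs(x)<.05),ym=(abs(y+.0645)<.012)&(abs(x)<.05),xm=(abs(x+.0645)<.012)&(abs(y)<.05),xp=(abs(x-.0645)<.012)&(abs(y)<.05)).items():
        if (k&m).sum()>100: print(n,(k&m).sum(),np.median(b[k&m],0).round(4))
E
python3 -c "
from h import *
bay((.5976,-.0831),-6.8,'w10')"
```

```text
(array([1.000e-04, 2.600e-03, 1.267e-01]), np.float64(-0.0), 'q', array([-19.,  31.,  74.,  -0.,  74., -12.]))
yp 1196 [0.0002 0.0663]
xm 1071 [-0.0618  0.0061]
xp 1125 [0.0666 0.0042]
```

View pics/w10.png

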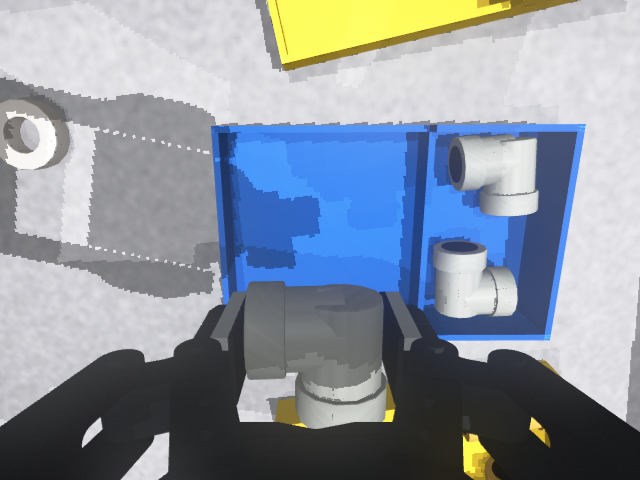

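The middle blue bin holds steel elbows and the elbow hangs straight. Placing it.

>>> drive_tool:
  series:
    - [[0.006, 0.005, 0.045], 0, 0.04]
    - [[0.006, 0.005, 0.085], 0, 0.04]
    - [[0.006, 0.005, 0.11], 0, 0.04]
    - [[0.006, 0.005, 0.12], 0, 0.04]
    - [[0.006, 0.005, 0.1265], 0, 0.04]
    - [[0.006, 0.005, 0.1265], 0, 0.04]
    - [[0.006, 0.005, 0.1265], 0, 0.068]
    - [[0.006, 0.005, 0.1265], 0, 0.068]
    - [[0.006, 0.005, 0.1265], 0, 0.068]
    - [[0.006, 0.005, 0.1265], 0, 0.068]
    - [[0.006, 0.005, 0.105], 0, 0.068]
    - [[0.006, 0.005, 0.065], 0, 0.068]
    - [[0.006, 0.005, 0.02], 0, 0.068]
    - [[0.006, 0.005, 0], 0, 0.068]

```text
time_s: 18.4
position: [0.6035, -0.0778, 0.1017]
tool_rot: [[0.118, 0.993, 0.006], [0.993, -0.118, -0.002], [-0.001, 0.006, -1.0]]
ft_force: [-0.1, -0.5, -0.4]
grip_width: 0.0684
gripper_force: 0.0
```

```bash
python3 -c "
from h import *
look((.599,-.085),'elbow','w11'); print(plan((.4354,.135),.09,-117.3))"
```

```text
2500 [ 0.6124 -0.0794] 172.2 0.42 grip [ 0.6035 -0.0782] top 0.038
(array([-1.000e-04, -1.800e-03,  1.015e-01]), np.float64(1.1), 'q', array([-18.,  32.,  73.,   0.,  75., -12.]))
(array([ 0.1916, -0.193 ,  0.0114]), np.float64(-69.5), 'q', array([-18.,  32.,  73.,   0.,  75., -12.]))
```

>>> drive_tool:
  series:
    - [[0.192, -0.193, 0.011], -69.5, 0.085]
    - [[0.192, -0.193, 0.011], -69.5, 0.085]
    - [[0.192, -0.193, 0.011], -69.5, 0.085]
    - [[0.192, -0.193, 0.011], -69.5, 0.085]
    - [[0.192, -0.193, 0.011], -69.5, 0.085]
    - [[0.192, -0.193, 0.011], -69.5, 0.085]
    - [[0.192, -0.193, 0.011], -69.5, 0.085]
    - [[0.192, -0.193, 0.011], -69.5, 0.085]
    - [[0.192, -0.193, 0.011], -69.5, 0.085]
    - [[0.192, -0.193, 0.011], -69.5, 0.085]
    - [[0.192, -0.193, 0.011], -69.5, 0.085]

```text
time_s: 19.55
position: [0.4332, 0.1359, 0.0862]
tool_rot: [[-0.887, 0.461, -0.0], [0.461, 0.887, 0.0], [0.0, -0.0, -1.0]]
ft_force: [0.4, 0.4, -0.2]
grip_width: 0.0847
gripper_force: 0.0
```

```bash
python3 -c "
from h import *
look((.442,.132),'elbow','w12')"
```

```text
2500 [0.441  0.1461] -117.8 0.43 grip [0.4368 0.1381] top 0.033
(array([-0.0022,  0.0036,  0.0842]), np.float64(0.4), 'q', array([  2.,  19.,  99.,   0.,  62., -60.]))
```

View pics/w12.png

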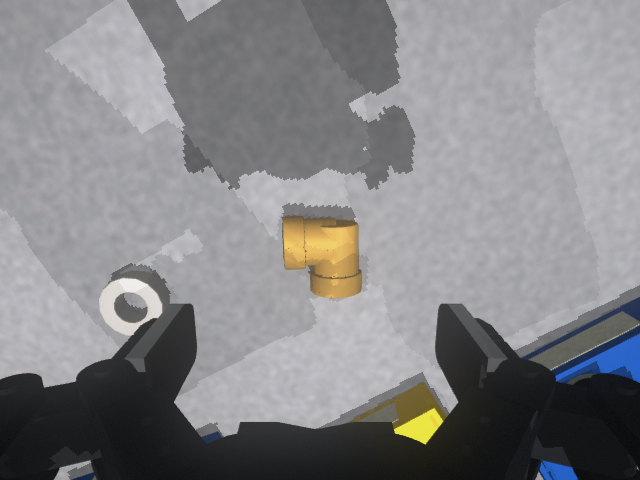

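The brass elbow's corner is upper right at (350,230) and the fit holds; the reel (130,300) is 14 cm away. Picking it.

>>> drive_tool:
  series:
    - [[-0.002, 0.0035, 0.04], 0, 0.072]
    - [[-0.002, 0.0035, 0.08], 0, 0.072]
    - [[-0.002, 0.0035, 0.105], 0, 0.072]
    - [[-0.002, 0.0035, 0.117], 0, 0.072]
    - [[-0.002, 0.0035, 0.1215], 0, 0.072]
    - [[-0.002, 0.0035, 0.1215], 0, 0.072]
    - [[-0.002, 0.0035, 0.1215], 0, 0.04]
    - [[-0.002, 0.0035, 0.1215], 0, 0.04]
    - [[-0.002, 0.0035, 0.1215], 0, 0.04]
    - [[-0.002, 0.0035, 0.1215], 0, 0.04]
    - [[-0.002, 0.0035, 0.1215], 0, 0.04]
    - [[-0.002, 0.0035, 0.1215], 0, 0.04]
    - [[-0.002, 0.0035, 0.09], 0, 0.04]
    - [[-0.002, 0.0035, 0.045], 0, 0.04]
    - [[-0.002, 0.0035, 0.0], 0, 0.04]
    - [[-0.002, 0.0035, -0.014], 0, 0.04]
    - [[-0.002, 0.0035, -0.014], 0, 0.04]

```text
time_s: 21.3
position: [0.4376, 0.1384, 0.1026]
tool_rot: [[-0.889, 0.459, 0.006], [0.459, 0.889, 0.0], [-0.005, 0.003, -1.0]]
ft_force: [-0.6, -1.1, -2.8]
grip_width: 0.0464
gripper_force: 53.5
```

```bash
python3 -c "
from h import *
print(plan((.6451,.0911),.10,5.3),plan((.6451,.0911),.10,95.3))"
```

```text
(array([-0.2061,  0.0531,  0.0038]), np.float64(57.4), 'q', array([  3.,  18.,  97.,   0.,  65., -60.])) (array([-0.2061,  0.0531,  0.0038]), np.float64(-32.6), 'q', array([  3.,  18.,  97.,   0.,  65., -60.]))
```

>>> drive_tool:
  series:
    - [[-0.206, 0.053, 0.003], 57.4, 0.04]
    - [[-0.206, 0.053, 0.003], 57.4, 0.04]
    - [[-0.206, 0.053, 0.003], 57.4, 0.04]
    - [[-0.206, 0.053, 0.003], 57.4, 0.04]
    - [[-0.206, 0.053, 0.003], 57.4, 0.04]
    - [[-0.206, 0.053, 0.003], 57.4, 0.04]
    - [[-0.206, 0.053, 0.003], 57.4, 0.04]
    - [[-0.206, 0.053, 0.003], 57.4, 0.04]
    - [[-0.206, 0.053, 0.003], 57.4, 0.04]
    - [[-0.206, 0.053, 0.003], 57.4, 0.04]

```text
time_s: 22.3
position: [0.6436, 0.0909, 0.0967]
tool_rot: [[-0.095, 0.996, -0.001], [0.996, 0.095, 0.0], [0.0, -0.001, -1.0]]
ft_force: [-0.9, 1.2, -2.0]
grip_width: 0.0464
gripper_force: 53.4
```

```bash
python3 -c "
from h import *
bay((.6451,.0911),5.3,'w13')"
```

```text
(array([0.    , 0.0016, 0.1267]), np.float64(0.1), 'q', array([-2., 36., 65., -0., 79., -8.]))
yp 1192 [-0.0003  0.0668]
xm 1075 [-0.0615  0.0059]
xp 1107 [0.0669 0.0039]
```

View pics/w13.png

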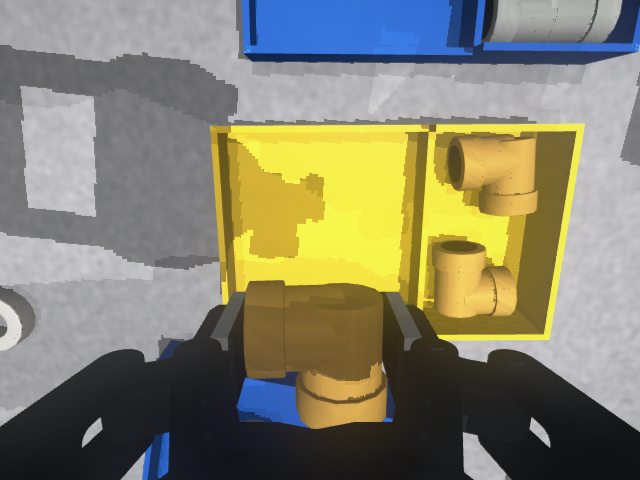

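The left yellow bin holds brass elbows. Placing the last fitting and retreating high.

>>> drive_tool:
  series:
    - [[0.006, 0.0045, 0.045], 0, 0.04]
    - [[0.006, 0.0045, 0.085], 0, 0.04]
    - [[0.006, 0.0045, 0.11], 0, 0.04]
    - [[0.006, 0.0045, 0.12], 0, 0.04]
    - [[0.006, 0.0045, 0.1265], 0, 0.04]
    - [[0.006, 0.0045, 0.1265], 0, 0.04]
    - [[0.006, 0.0045, 0.1265], 0, 0.068]
    - [[0.006, 0.0045, 0.1265], 0, 0.068]
    - [[0.006, 0.0045, 0.1265], 0, 0.068]
    - [[0.006, 0.0045, 0.1265], 0, 0.068]
    - [[0.006, 0.0045, 0.105], 0, 0.068]
    - [[0.006, 0.0045, 0.065], 0, 0.068]
    - [[0.006, 0.0045, 0.02], 0, 0.068]
    - [[0.006, 0.0045, -0.02], 0, 0.068]
    - [[-0.1, -0.18, -0.06], 0, 0.068]
    - [[-0.1, -0.18, -0.06], 0, 0.068]
    - [[-0.1, -0.18, -0.06], 0, 0.068]
    - [[-0.1, -0.18, -0.06], 0, 0.068]
    - [[-0.1, -0.18, -0.06], 0, 0.068]
    - [[-0.1, -0.18, -0.06], 0, 0.068]

```text
time_s: 24.35
position: [0.4733, -0.0263, 0.1583]
tool_rot: [[-0.09, 0.996, 0.002], [0.996, 0.09, -0.001], [-0.001, 0.002, -1.0]]
ft_force: [0.3, 0.1, -0.3]
grip_width: 0.0682
gripper_force: 0.0
```

```bash
python3 - <<'E'
from h import *
d=grab('top','t9'); W=world(d)
for n,k,c,deg in [('st','tee',(.653,.266),4.7),('be','elbow',(.647,.093),5.3),('bt','tee',(.618,-.284),3.6),('se','elbow',(.600,-.081),-6.8)]:
    a=np.radians(deg);R=np.array([[np.cos(a),-np.sin(a)],[np.sin(a),np.cos(a)]]); b=(W[...,:2]-c)@R
    m=(abs(b)<.056).all(-1)&(W[...,2]>.014)&(W[...,2]<.08)
    P=W[m]; 
    if len(P)<50: print(n,'hidden',len(P)); continue
    xy,yaw,e=fit(P,k); print(n,len(P),'in bay',((xy-c)@R).round(3),round(e,2),'top',np.percentile(P[:,2],[50,90]).round(3))
cv2.imwrite('pics/t9c.png',cv2.resize(d['img'][120:340,140:500,::-1],(800,489)))
E
```

```text
st 451 in bay [-0.003 -0.011] 0.6 top [0.032 0.037]
be 337 in bay [0.009 0.002] 0.6 top [0.032 0.036]
bt 454 in bay [-0.01  -0.003] 0.6 top [0.033 0.038]
se 260 in bay [ 0.015 -0.001] 1.47 top [0.032 0.037]
```

View pics/t9c.png

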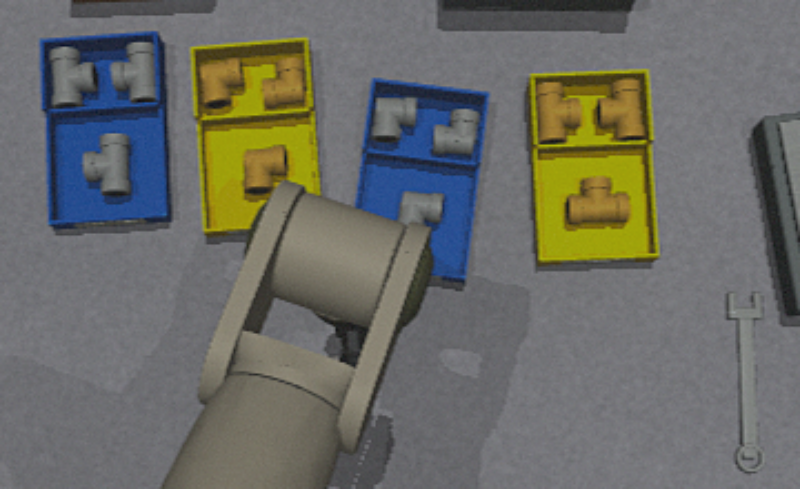

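All four fittings lie flat in the correct bays, within 15 mm of centre, and the gripper is clear. Handing in.

```bash
python3 -c "
from h import *
print(env.close_job())"
```

```text
the job is handed in; nothing more can be done
None
```

I handed the job in with all four fittings released and lying flat in their own kinds' bays, each origin measured within about 15 mm of the bay's middle; the arm never went near the reel or the wrench, and the hand-in returned no verdict.

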